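# Set the filter wheel of a photometer to match the sample and start the reading

### The job

Look which jar stands in the photometer's round cradle, and push the upright tab of the filter wheel round until the filter of the same colour as that jar's cap (red, yellow or blue) lines up with the white pointer. Then press the green start button all the way down, and let it come up again. Do it all with the fingertips, only pushing: do not take the tab between the fingers, and leave the jars standing where they are.

Things in the scene. Friction and masses are not known exactly. Their poses are not given: they have to be found in the camera images.
- photometer: white filter photometer, fixed; origin on the worktop under the wheel's axis, x axis towards the pointer, y towards the sample cradle, z up; yaw within 0.35. Top at 40 mm: block x -90 to 100, y -90 to 90 mm, and a wing x -60 to 60 out to y -175 mm with the button. On the block lies the level aluminium filter wheel, 150 mm wide, top face 52 mm above the worktop, its 26 mm hub up to 61 mm
- pointer (a point): tip of the white pointer arrow, just outside the wheel's rim: 80 mm from the wheel's axis along the photometer's x axis, 55 mm above the worktop. The arrow is on a black block 18 x 30 mm, top at 55 mm, reaching from 80 to 98 mm from the axis
- sample_place (a point): centre of the sample cradle at worktop height, 185 mm from the wheel's axis along the photometer's y axis; the cradle is a grey ring 88 mm wide and 12 mm high. The jar whose origin lies within 20 mm of this point seen from above is the one in the cradle; the other two stand more than 80 mm away
- wheel (a joint): wheel angle, rad, counter-clockwise from above, stops at -2.8 and 2.8; starts at -0.5 to 0.6. Five round 28 mm places 46 mm from the axis, each with a black tick at the rim. At the pointer: red at -1.257, yellow 1.257, blue 2.513, grey -2.513, empty black place 0. No detents or spring: friction of 0.07 N m (1 N at the tab) keeps it where it is left
- tab_top (a point): centre of the top of the wheel's only tab: black with a white cap, on a flat black foot 22 mm square; upright, 16 mm radially, 12 mm along the rim, from the wheel's face (52 mm above the worktop) up to 84 mm, its middle 64 mm from the axis. From the axis its direction is the photometer's yaw + pi + wheel angle (opposite the empty place). Site x axis towards the wheel axis, z up
- start_button (a joint): travel of the green start button, m: 0 up, 0.006 fully down; a spring pushes it up again; fully down takes about 4 N
- start_button_top (a point): centre of the top of the green start button (28 mm wide), pressed straight down; it lies at x -25, y -140 mm from the wheel axis in the photometer's frame, 62 mm above the worktop
- jar0: screw-cap sample jar, 68 mm in diameter and 100 mm high, with a red cap; origin at the centre of its underside. It stands upright, either in the cradle of the photometer or elsewhere on the worktop, and stays where it stands
- jar1: screw-cap sample jar, 68 mm in diameter and 100 mm high, with a blue cap; origin at the centre of its underside. It stands upright, either in the cradle of the photometer or elsewhere on the worktop, and stays where it stands
- jar3: screw-cap sample jar, 54 mm in diameter and 75 mm high, with a yellow cap; origin at the centre of its underside. It stands upright, either in the cradle of the photometer or elsewhere on the worktop, and stays where it stands
Mind the look-alikes: they are no part of the job. There is more than one size of the jar1; the one meant has the size given above. Of the things that look like the jar3, take the one that is farthest to the robot's right at the start.

How it is judged (in metres and radians):
On the way, in this order (a step that is already met when the one before it is completed fails the run):
1. the filter that matches the cap of the jar in the cradle is lined up with the pointer, the wheel at rest (((horizontal distance between jar0 and sample_place below 0.02 m and value of joint wheel between -1.3566 and -1.1566 rad) or (horizontal distance between jar3 and sample_place below 0.02 m and value of joint wheel between 1.1566 and 1.3566 rad) or (horizontal distance between jar1 and sample_place below 0.02 m and value of joint wheel between 2.4132 and 2.6132 rad)) and velocity of joint wheel between -0.05 and 0.05 rad/s), for 0.2 s.
2. the start button is pressed down with the right filter lined up (((horizontal distance between jar0 and sample_place below 0.02 m and value of joint wheel between -1.3566 and -1.1566 rad) or (horizontal distance between jar3 and sample_place below 0.02 m and value of joint wheel between 1.1566 and 1.3566 rad) or (horizontal distance between jar1 and sample_place below 0.02 m and value of joint wheel between 2.4132 and 2.6132 rad)) and value of joint start_button above 0.0048 m), for 0.05 s.
At the end, for the whole second after the job is handed in: the filter that matches the cap of the jar in the cradle is lined up with the pointer to within 0.1 rad (about 5 mm at the filter), the wheel at rest, the start button up again, the jars upright in their places (all of step 1 and value of joint start_button below 0.0015 m and angle between each of jar0, jar1, jar3's own z axis and vertical below 0.1 rad); the robot touches nothing.
It fails at once if a jar was shifted by more than 20 mm or lifted (distance of any of jar0, jar1, jar3 from where it was at the start of the episode above 0.02 m or height (world z) of any of jar0, jar1, jar3 above 0.012 m).
It fails at once if the tab was taken between the fingers (horizontal distance between the grasp point and tab_top below 0.008 m and z of the grasp point in the frame of tab_top below 0.004 m).
It also fails if it takes over 51 s, if anything falls off the work surface, if the arm or the gripper's body presses on something with over 40 N, if the wrist force passes 120 N, or if a joint passes its speed limit or range.

### The arm

A 6-joint arm with a two-finger parallel gripper is mounted at the origin on a cart in front of the work surface, level with it; the furniture and walls round the work are solid. World frame = base frame: x ahead of the robot, y to its left, z up, the work surface at z = 0. Lengths are in mm, angles in rad, forces in N, time in s.
With the tool pointing down it reaches from about 275 to 825 mm from the base axis. Payload 5.2 kg.
Tool frame: the origin (TCP) lies at the very end of the fingers, on their centre line; the grasp point (between the pads) lies 19 mm behind it; z points along the fingers, y is the direction in which the jaws open and shut (so a half turn about z gives the same grasp; the last joint's range is limited). The gripper opens to 93 mm and grips with 3 to 60 N. Pads are 15 mm wide; open, the fingers measure 128 mm over their backs; the gripper's body (75 mm by 188 mm) begins 65 mm behind the grasp point.
Start: joints at [0.904, 0.259, 1.535, -0, 1.348, -0.203], TCP at [246.022, 491.912, 218.653] pointing down, gripper open.
Joint ranges: [-3.14, 3.14], [-0.91, 2.08], [0.19, 2.58], [-1.22, 4.36], [0.22, 2.71], [-3.12, 3.12]. Speed limits (rad/s): [2.57, 2.57, 3.14, 3.14, 3.14, 3.14].

### API

Orientations are given as [roll, pitch, yaw] about the fixed x, y, z axes, in that order (R = Rz(yaw) Ry(pitch) Rx(roll)).
In Python, from bench import robot gives the robot as it stands. The module is installed in compiled form; this text tells all that it offers. Calls block until the motion is done:
- robot.move_ptp(position, orientation): joint-space move of the TCP to a pose.
- robot.move_linear(position, ori=None, speed=150, f_stop=None): straight line of the TCP; ori=None keeps the orientation; speed is the mean speed in mm/s. With f_stop (N) it stops when the force on the tool has changed by that much, and returns True; else False.
- robot.move_j(angles): joint-space move.
- robot.move_gripper(opening): opening from 0.0 (shut) to 1.0 (fully open); the grip force is fixed at half the most; returns when the fingers have stopped.
- robot.sleep(seconds).
- robot.inverse_kinematics(position, orientation): joint angles nearest the present ones, or None.
- robot.get_image(name): name is "scene" or "side" or "wrist"; returns a dict with "img" (420x560x3 uint8, blue, green, red), "fovy" (degrees; the focal length in pixels is half the picture's height over the tangent of half this angle, whatever the lens; pixels are square), "cx", "cy" (the principal point, pixels), "eye" and "orientation" of the camera in the world. Camera axes: x right, y down, z forward; pixel columns grow to the right and rows downward; lengths in mm; the calibration is good to about 2 mm. A picture is of the moment at which its call begins. There is no depth.
A pose or a line that the arm cannot do raises robot.MotionError and nothing moves.
- robot.hand_in(): hands the job in, once; it reports no verdict.
Readings, each from a call of its own:
- robot.current_t(): time.
- robot.current_qpos(): joint angles.
- robot.current_joint_vel(): joint speeds.
- robot.current_joint_efforts(): joint torques, N m.
- robot.current_tcp_pos(): TCP position.
- robot.current_eef_rot(): TCP orientation.
- robot.current_contact_force(): force on the tool from outside, world axes, zero at the start.
- robot.current_ft_torque(): the same for the moment, N m.
- robot.current_gripper_width(): opening from 0.0 (shut) to 1.0 (fully open).
Only numpy, scipy, OpenCV 4.12 (cv2) and the standard library are available. Lean on these libraries where they do the work, as an engineer would, in place of code of your own. Each camera call takes 0.05 s, during which the arm holds its last target. There are 200 camera calls.

## Working session

There is one attempt and no reset: what is moved stays moved. The work goes in short steps, each a Python script; the robot and the scene stay as the last script left them, time stands still between calls to the robot, and variables do not carry over. Pictures are saved under pics/ and viewed, about 8 in all and at most 12, crops included, and the job is handed in when it is done.

```bash
mkdir -p pics
python3 - <<'E'
from bench import robot
import cv2,pickle
d={}
for n in("scene","side","wrist"):
    d[n]=robot.get_image(n); cv2.imwrite(f"pics/{n}0.png",d[n]["img"]); print(n,{k:v for k,v in d[n].items() if k!="img"})
pickle.dump(d,open("d0.pkl","wb")); print(robot.current_t(),robot.current_eef_rot())
E
```

```text
scene {'fovy': 52.43588787223843, 'cx': 286.6213957418337, 'cy': 208.26301853181343, 'eye': array([ 129.84454594, -650.77738661,  867.91724647]), 'orientation': array([-2.35437195,  0.02034254, -0.56612116])}
side {'fovy': 51.34815379946209, 'cx': 273.21069377252974, 'cy': 215.14807041855283, 'eye': array([ 642.38490265, -971.31384448, 1104.56169703]), 'orientation': array([-2.35846148, -0.01967275,  0.14896254])}
wrist {'fovy': 63.554254151673085, 'cx': 274.90788785678563, 'cy': 206.25717755626155, 'eye': array([179.02239882, 525.4806877 , 383.24630886]), 'orientation': array([2.86546664e+00, 1.39880340e-03, 1.10722328e+00])}
0.15 [-3.14020286e+00 -2.55218702e-04  2.67780579e+00]
```

View pics/scene0.png

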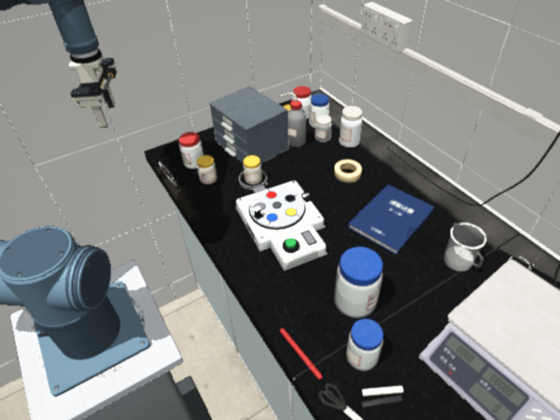

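View pics/side0.png

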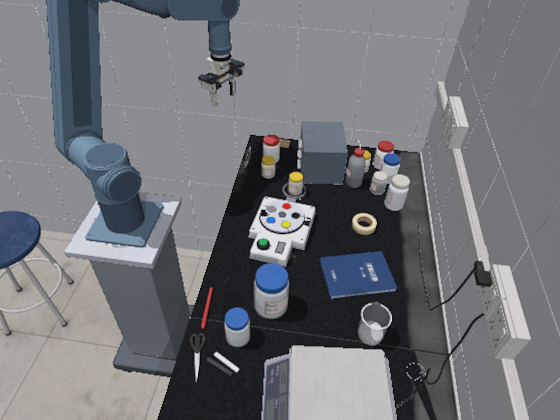

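The scene view shows a jar with a yellow cap in the cradle at (252,163). Three things could be taken for jar3: this jar, the dull yellow-capped jar at (206,162), and one behind the drawers at (288,110). I'll check the choice in a crop and measure by ray casting.

```bash
cat > h.py <<'E'
import numpy as np,cv2
from scipy.spatial.transform import Rotation as R
def ray(c,uv):
    f=c["img"].shape[0]/2/np.tan(np.radians(c["fovy"])/2)
    d=np.array([(uv[0]-c["cx"])/f,(uv[1]-c["cy"])/f,1.])
    return R.from_euler("xyz",c["orientation"]).as_matrix()@d
def onz(c,uv,z):
    d=ray(c,uv); return c["eye"]+d*(z-c["eye"][2])/d[2]
def proj(c,p):
    f=c["img"].shape[0]/2/np.tan(np.radians(c["fovy"])/2)
    q=R.from_euler("xyz",c["orientation"]).as_matrix().T@(np.array(p)-c["eye"]); return np.array([c["cx"]+f*q[0]/q[2],c["cy"]+f*q[1]/q[2]])
H={"red":[(0,8),(172,180)],"yellow":[(20,34)],"green":[(50,85)],"blue":[(100,125)]}
def blobs(c,col,box,amin=8,smin=110,vmin=60):
    x0,y0,x1,y1=box; h=cv2.cvtColor(c["img"],cv2.COLOR_BGR2HSV)[y0:y1,x0:x1]
    m=sum(cv2.inRange(h,(a,smin,vmin),(b,255,255)) for a,b in H[col])
    n,_,st,ce=cv2.connectedComponentsWithStats(m)
    return [(ce[i]+[x0,y0],st[i,2:5]) for i in range(1,n) if st[i,4]>=amin]
E
python3 - <<'E'
from h import *
import pickle
d=pickle.load(open("d0.pkl","rb"))
B={"scene":(170,85,360,275),"side":(230,120,410,275)}
Z={"red":54,"yellow":54,"green":62,"blue":54}
for n in B:
    for col in H:
        for ce,st in blobs(d[n],col,B[n]):
            print(n,col,ce.round(1),st,"z=%d"%Z[col],onz(d[n],ce,Z[col])[:2].round(1),"z75",onz(d[n],ce,75)[:2].round(1))
a=cv2.resize(d["scene"]["img"][140:275,180:335],None,fx=3.6,fy=3.6,interpolation=cv2.INTER_CUBIC)
cv2.imwrite("pics/c1.png",a)
b=cv2.resize(d["side"]["img"][150:270,230:330],None,fx=5,fy=5,interpolation=cv2.INTER_CUBIC)
cv2.imwrite("pics/c2.png",b)
E
```

```text
scene red [302.   91.5] [ 17  12 157] z=54 [932.4 536.2] z75 [911.7 505.5]
scene red [295.3 104.6] [11 10 87] z=54 [861.6 474. ] z75 [842.8 445. ]
scene red [188.9 139. ] [ 22  15 241] z=54 [460.3 493.9] z75 [451.8 464.3]
scene red [270.9 194.4] [ 9  6 49] z=54 [546.9 118.2] z75 [536.2  98.4]
scene yellow [286.9 106.4] [ 8  7 35] z=54 [830.3 480.3] z75 [812.2 451.1]
scene yellow [205.2 160.9] [ 17  13 169] z=54 [456.4 359.2] z75 [448.  333.2]
scene yellow [251.2 161.1] [ 18  13 184] z=54 [573.5 279.5] z75 [562.1 255.5]
scene yellow [290.7 211.8] [10  7 57] z=54 [556.   30.5] z75 [545.   12.9]
scene green [290.4 243.2] [12 10 98] z=62 [492.  -67.8] z75 [486.2 -77.2]
scene blue [319.6  99.5] [ 17  12 172] z=54 [953.3 453. ] z75 [932.1 424.6]
scene blue [355.6 220.8] [ 12  18 109] z=54 [679.4 -91.3] z75 [ 665.2 -105.7]
scene blue [271.6 216.9] [10  7 60] z=54 [503.5  42.3] z75 [493.9  24.4]
scene blue [350.2 261. ] [ 21  29 520] z=54 [ 585.  -187.9] z75 [ 573.3 -199.8]
side red [270.7 139.9] [ 16  11 143] z=54 [432.8 494.2] z75 [437.  464.9]
side red [385.4 146. ] [ 16  11 143] z=54 [898.1 534.6] z75 [893.  504.5]
side red [358.3 151.9] [10 10 76] z=54 [789.8 475.1] z75 [786.8 446.2]
side red [286.3 205.7] [ 8  6 34] z=54 [545.5 119.5] z75 [547.5  97.7]
side yellow [366.9 154.3] [ 7 10 48] z=54 [823.5 465.2] z75 [819.9 436.5]
side yellow [267.8 160. ] [13  9 97] z=54 [441.9 361.4] z75 [445.9 334.8]
side yellow [295.5 176.4] [ 14  12 126] z=54 [559.4 281.9] z75 [561.  256.9]
side yellow [285.5 223.8] [ 8  6 38] z=54 [554.   32.6] z75 [555.8  12.6]
side green [262.6 242.3] [10  8 59] z=62 [493.5 -67.3] z75 [495.4 -78.6]
side blue [391.7 159. ] [ 17  13 164] z=54 [920.3 452. ] z75 [914.7 423.5]
side blue [270.4 219.6] [ 8  6 40] z=54 [501.2  43.7] z75 [504.1  23.4]
side blue [354.6 263.4] [  72   24 1283] z=54 [785.1 -98.8] z75 [ 782.3 -116.3]
side blue [270.9 269.5] [ 33  12 305] z=54 [ 535.2 -164. ] z75 [ 537.3 -180.1]
```

View pics/c1.png

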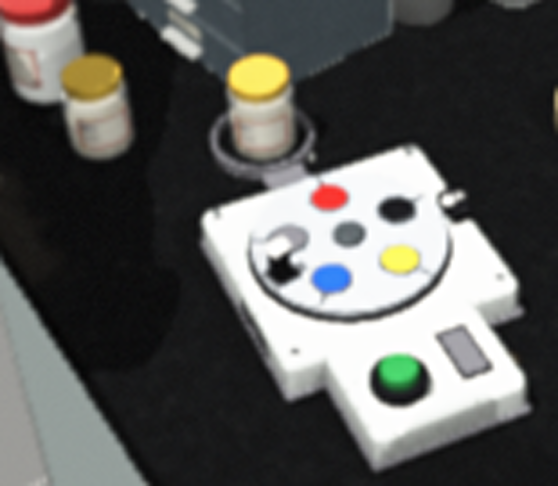

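View pics/c2.png

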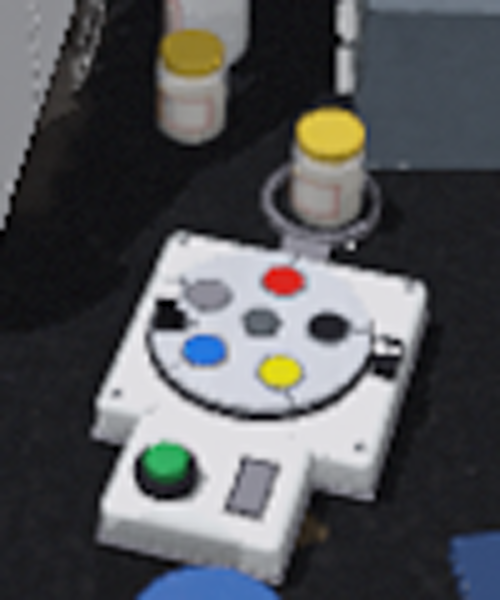

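The crops show a clear result. The bright yellow jar stands in the cradle ring (crop 1 at (258,77)). Its cap rays agree at z=75: (562,255) and (561,257). It is also the rightmost of the three yellow ones, with y at 256 against 333 and about 445, so the wheel target is +1.257.

From the filters, the axis is about (536,74), yaw about -0.135 and the wheel about 0.24. The tab is on the robot side at about (473,67) and has to go counter-clockwise. Next I'll shut the gripper and take a wrist view from above to refine this.

```bash
cat >> h.py <<'E'
def fit(c,box=(0,0,560,420),guess=(536,74),zf=52.5):
    """axis and direction of the empty place from the three coloured filters"""
    P=[];Q=[]
    for col,a in(("red",1.257),("yellow",-1.257),("blue",-2.513)):
        b=[onz(c,ce,zf)[:2] for ce,st in blobs(c,col,box,amin=30)]
        b=[p for p in b if abs(np.hypot(*(p-guess))-46)<15]
        print(col,np.round(b,1))
        if len(b)==1: P.append(b[0]);Q.append(46*np.array([np.cos(a),np.sin(a)]))
    P=np.array(P);Q=np.array(Q);p0,q0=P.mean(0),Q.mean(0);a,b=P-p0,Q-q0
    th=np.arctan2((b[:,0]*a[:,1]-b[:,1]*a[:,0]).sum(),(a*b).sum())
    M=np.array([[np.cos(th),-np.sin(th)],[np.sin(th),np.cos(th)]])
    ax=p0-M@q0; print("resid",np.round(P-ax-Q@M.T,1).tolist()); return ax,th
E
python3 - <<'E'
from h import *; from bench import robot
import pickle
robot.move_gripper(0.0)
for y in(1.67,2.69,-1.47,-.45):
    q=robot.inverse_kinematics([490,60,70],[np.pi,0,y]); print(y,None if q is None else np.round(q,2))
robot.move_ptp([540,34,230],[np.pi,0,1.67]); robot.sleep(.3)
c=robot.get_image("wrist"); cv2.imwrite("pics/w1.png",c["img"]); pickle.dump(c,open("w1.pkl","wb"))
ax,th=fit(c); print("axis",ax,"yaw+wheel",th)
for col,z in(("yellow",75),("green",62),("red",75)):
    for ce,st in blobs(c,col,(0,0,560,420),30): print(col,ce,st,onz(c,ce,z)[:2].round(1))
print(robot.current_t(),robot.current_gripper_width(),robot.current_tcp_pos())
E
```

```text
1.67 [-0.1   0.32  1.86 -0.    0.96 -0.2 ]
2.69 [-0.1   0.32  1.86  0.    0.96 -1.22]
-1.47 [-0.1   0.32  1.86 -0.    0.96  2.94]
-0.45 [-0.1   0.32  1.86 -0.    0.96  1.92]
red [[546.7 120. ]]
yellow [[556.1  33. ]]
blue [[503.   44.3]]
resid [[-0.0, -0.0], [0.1, -0.0], [-0.1, 0.1]]
axis [537.21297576  75.05057948] yaw+wheel 0.10548691217062772
yellow [289.25650558 189.12639405] [ 27  26 538] [554.6  38. ]
yellow [268.72014925 331.36940299] [  5  68 268] [ 550.  -123.1]
yellow [281.20300752 332.        ] [  6  65 266] [ 563.7 -122.5]
yellow [230.49326646 397.94594595] [  431    34 10767] [ 514.1 -217.5]
green [223.63679245 268.07075472] [ 25  20 424] [494.8 -58.6]
red [289.70795107 100.67431193] [ 28  30 654] [545.8 119.4]
red [127.3        368.78285714] [ 13  38 350] [ 394.8 -188.3]
3.9167 0.01183094297475795 [539.96841975  34.43215078 230.03778804]
```

View pics/w1.png

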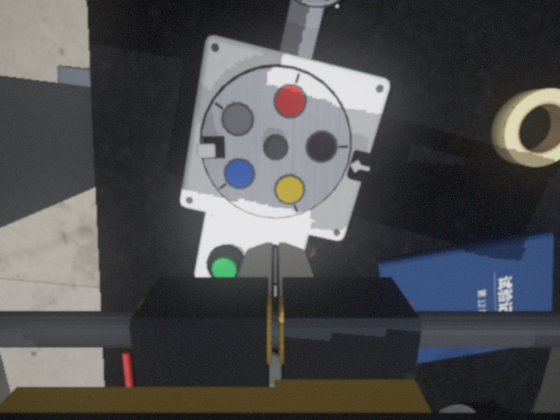

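The wrist view is clean. The filter residuals are 0.1 mm and the axis is (537.2,75.1). The pointer tip is at about (351,166), the tab cap at (206,150) and the button at (224,268). The button and the cradle jar both give a yaw of about -0.132, so the wheel is at about 0.237. I'll put the shut fingers behind the tab, with the tip at z=69.5 so the grasp point stays over 4 mm above the tab top, and push round to just short of the target.

```bash
cat >> h.py <<'E'
AX=np.array([537.2,75.05]); YAW=-0.132; TGT=1.257+YAW
def pose(th,z,r=64,off=13.5):
    t=np.pi+th; p=AX+r*np.array([np.cos(t),np.sin(t)])-off*np.array([-np.sin(t),np.cos(t)])
    return [p[0],p[1],z],[np.pi,0,t-np.pi/2]
E
python3 - <<'E'
from h import *; from bench import robot
import pickle
c=pickle.load(open("w1.pkl","rb")); p=onz(c,(351,166),55)[:2]-AX; print("pointer r,yaw",np.hypot(*p),np.arctan2(p[1],p[0]))
p=onz(c,(206,150),84)[:2]-AX; print("tab r,ang-pi",np.hypot(*p),np.arctan2(p[1],p[0])%(2*np.pi)-np.pi)
th0=0.1055
robot.move_ptp(*pose(th0-.28,130)); p,o=pose(th0-.28,69.5)
print("desc",robot.move_linear(p,o,speed=80,f_stop=8))
for th in np.linspace(th0-.15,TGT-.05,9):
    p,o=pose(th,69.5)
    if robot.move_linear(p,o,speed=50,f_stop=15): print("stop",th);break
    print(round(th,3),robot.current_contact_force().round(1))
robot.sleep(.2); c=robot.get_image("wrist"); s=robot.get_image("scene")
cv2.imwrite("pics/w2.png",c["img"])
for k in(c,s):
    try: print(fit(k,(0,0,560,420) if k is c else (235,180,330,235),AX))
    except Exception as e: print(e)
print("target",TGT,robot.current_t())
E
```

```text
pointer r,yaw 78.87549953139572 -0.1459927170358467
tab r,ang-pi 63.15433342883825 0.09962622101843399
desc False
-0.044 [-0.7 -0.3 -0.8]
0.095 [-0.6 -0.3  0.6]
0.235 [-0.8 -0.5  0.3]
0.375 [ 0.3 -0.3 -0.3]
0.515 [-0.4 -0.2  0.2]
0.655 [ 0.2 -1.  -1.4]
0.795 [ 0.2 -0.1  0.3]
0.935 [ 0.1 -0.   0.8]
1.075 [ 0.4  0.1 -0.8]
red [[503.9 106.9]]
yellow []
blue []
resid [[-0.0, 0.0]]
(array([489.72329433,  63.15826887]), np.float64(0.0))
red []
yellow [[582.9  71.1]]
blue []
resid [[-0.0, 0.0]]
(array([568.68094659, 114.889514  ]), np.float64(0.0))
target 1.125 8.7083
```

View pics/w2.png

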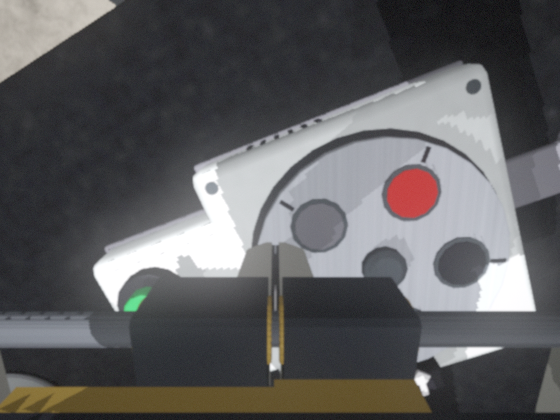

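The wheel has turned. Red is at (411,193), which gives r=46.1 and a wheel angle of about 1.253, already on target. I'll back off, lift and measure from above before pressing.

Run:
```python
from h import *; from bench import robot
p,o=pose(1.0,69.5,off=20); robot.move_linear(p,o,speed=50)
p[2]=130; robot.move_linear(p,o,speed=120)
robot.move_ptp([540,34,230],[np.pi,0,1.67]); robot.sleep(.3)
c=robot.get_image("wrist"); cv2.imwrite("pics/w3.png",c["img"])
ax,th=fit(c,guess=AX); print(ax,th,"wheel",th-YAW)
for ce,st in blobs(c,"green",(0,0,560,420),30): print(ce,st,onz(c,ce,62)[:2])
cs,sn=np.cos(YAW),np.sin(YAW); print("button",AX+[cs*-25-sn*-140,sn*-25+cs*-140],robot.current_t())
```

```text
red [[503.8 106.6]]
yellow [[583.   68.8]]
blue [[545.5  29.8]]
resid [[-0.1, 0.0], [0.1, -0.1], [-0.0, 0.1]]
[537.23067441  74.93248043] 1.124962108218883 wheel 1.2569621082188829
[224.03782506 268.04728132] [ 25  20 423] [494.73578778 -58.78941412]
button [493.99110312 -60.4416648 ] 10.9667
```

View pics/w3.png

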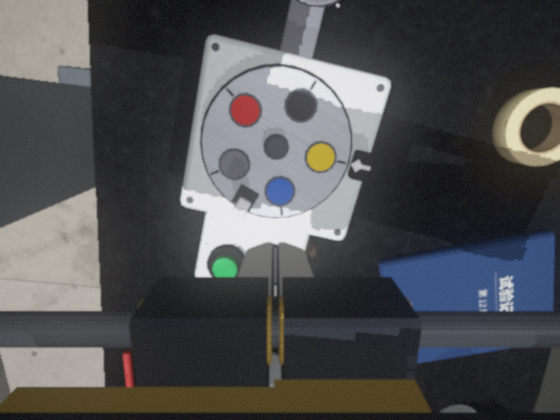

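From above, yellow at (320,157) with its tick points at the arrow. The fit of all three filters gives a wheel angle of 1.257 against a target of 1.257. Next I'll press the button at (494.3,-59.8), with the jaws along x so that the gripper body stays clear of the big blue jar.

Run:
```python
from h import *; from bench import robot
o=[np.pi,0,1.67]; b=[494.3,-59.8]
robot.move_ptp(b+[110],o); robot.move_linear(b+[66],o,speed=80); robot.sleep(.2)
print("stop",robot.move_linear(b+[54],o,speed=12,f_stop=12),robot.current_tcp_pos().round(2),robot.current_contact_force().round(1))
robot.sleep(.3); print(robot.current_tcp_pos().round(2),robot.current_contact_force().round(1))
robot.move_linear(b+[110],o,speed=80); robot.move_ptp([540,34,230],o); robot.sleep(.4)
c=robot.get_image("wrist"); s=robot.get_image("scene"); cv2.imwrite("pics/w4.png",c["img"]); cv2.imwrite("pics/s4.png",s["img"])
ax,th=fit(c,guess=AX); print(ax,"wheel",th-YAW)
for ce,st in blobs(c,"green",(0,0,560,420),30): print(ce,st)
for col in("yellow","red","blue"):
    for ce,st in blobs(s,col,(170,85,390,380),80): print(col,ce.round(1),st)
print(robot.current_t(),robot.current_contact_force().round(1))
```

```text
stop True [494.41 -59.87  56.25] [-1.4  0.8  6.3]
[494.41 -59.87  56.25] [-1.3  0.5  7. ]
red [[503.8 106.8]]
yellow [[582.9  68.9]]
blue [[545.6  29.8]]
resid [[-0.1, 0.1], [0.1, -0.0], [0.0, -0.0]]
[537.21656342  75.00516234] wheel 1.25675566431656
[224.07407407 267.72916667] [ 25  21 432]
yellow [292.  124.3] [29 17 81]
yellow [205.  160.6] [ 17  14 182]
yellow [251.2 161.1] [ 17  13 183]
red [303.9  91.4] [ 12  12 111]
red [188.8 138.7] [ 22  15 247]
red [301.  353.6] [ 44  53 429]
blue [320.2  99.1] [ 18  13 156]
blue [375.2 216.4] [  42   62 1268]
blue [360.6 265. ] [  45   40 1380]
blue [366.7 333.3] [ 33  32 831]
15.675 [-0.4  0.3 -0.3]
```

View pics/s4.png

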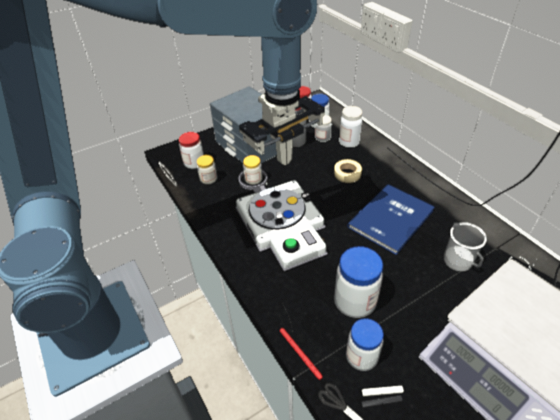

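The jars stand unmoved: the cradle cap is still at (251,161), the same pixel as at the start. The wheel reads 1.257 and the green button is back up. The press bottomed out at z=56.25, holding 7 N where about 4 N is needed.

```bash
python3 -c "
from bench import robot
robot.hand_in(); print(robot.current_t())"
```

```text
the job is handed in; nothing more can be done
the job is handed in; nothing more can be done
```

The job is done and handed in at about 16 s of the 51 s allowed; no verdict is reported. The jar in the cradle is the yellow-capped jar3, so I pushed the tab counter-clockwise with the shut fingertips until the yellow filter met the pointer. Then I pressed the green start button down and let it come up again.

- **Wheel:** it read 1.257 rad before and after the press, against a target of 1.257 and a tolerance of 0.1. The filter fit left residuals of 0.1 mm.
- **Photometer yaw:** the button, the jar and the pointer gave -0.131, -0.133 and -0.146. I used -0.132; this spread is well inside the tolerance.
- **Button:** the fingertip stopped at z = 56.25 mm, about 5.75 mm of travel where 4.8 mm is needed, and held about 7 N. Afterwards the button showed at its original place in the image, within a pixel.
- **Jars:** the cradle jar's cap is at the same pixel as at the start, and the red- and blue-capped jars look unmoved. I measured only the cradle and red caps before and after.
- **Robot:** the gripper ended 230 mm above the worktop, touching nothing.
- **Disagreements:** on the first look after the push, the wheel read 1.253 from the wrist camera and about 1.30 from the scene camera, each from one filter. I put the scene value down to partial occlusion, and the later view of all three filters settled it at 1.257. No check failed.

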